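# Lock the type segment on the sloping repair jig with its T-head key

## Task

The type segment lies in its seat on the sloping jig; lock it down. Lift the T-head key, the one with the flat wing grip, out of the wooden key block, pass its head lengthwise through the slot in the segment and jig face until its collar sits flat on the segment, then give it a quarter turn, so that wing and head lie across the slot, and let go. Leave the segment in its seat and the other tools where they are.

Things in the scene. Friction and masses are not known exactly. Their poses are not given: they have to be found in the camera images.
- slot (a point): centre of the slot's mouth on the upper face of the type segment on the jig. Axes: z square out of the sloping face, x straight up the slope, y along the slot. The slot is 34 mm long (y), 13 mm wide (x) and runs through the segment (6 mm) and the jig face (8 mm); below is open for over 30 mm. With the T-head key fully home its collar rests here
- jig: grey cast-iron jig, a plate on four legs, fixed, base 135 x 178 mm, origin under its middle. Its face slopes 30 degrees, rising towards the jig's +x. Slot centre 85 mm up. Under the face it is open, so a head that has passed through can turn either way; a quarter turn either way locks it
- segment_mid (a point): the type segment: loose half-round nickel-plated plate 116 x 60 x 6 mm, 250 g, fine saw cuts round its rim, straight edge down the slope against two lugs, already in its seat on the jig. This point and its axes coincide with slot at the start. Lugs and dowels round it stand lower than its upper face
- key_grip (a point): centre of the wing grip of the bright steel T-head key (about 124 g). Wing: flat block 10 mm thick (x), 30 mm wide (y), 30 mm tall (z). z points from head to grip; y lies along both wing and T-head. Same either way round. At the start it stands upright in the block, collar on its top. Fully home, this point is 30 mm out from the slot's centre along the slot's z
- key_head (a point): centre of the same key's T-head, 51 mm below key_grip, same axes. Head 28 mm (y) x 9 mm (x) x 8 mm, with a 3 mm thinner nose (23 x 6 mm) below; above it a 9 mm diameter shank 17 mm long, then the collar (26 mm diameter, underside 30 mm below key_grip). When home the head is 3 mm clear of the underside of the jig face. Hidden in the block at the start
- block: teak key block, fixed, 60 mm (x) x 206 mm (y) x 50 mm high, origin at the middle of its underside. Three mortises, 15 mm (x) x 35 mm (y), right through, at y = -65, 0 and 65 mm; the three keys and drivers stand in them in any order
- pin_driver_mid (a point): middle of the grip of a steel driver with a round knurled knob (24 mm diameter) and a plain round shank, standing in the block; its top is 38 mm above the block. Not needed
- square_driver_mid (a point): middle of the grip of a driver with a round waisted wooden grip (21 mm diameter) and a square shank, standing in the block; its top is 40 mm above the block. Not needed
- spool: cracked brown bakelite ribbon spool lying flat, 52 mm diameter, 16 mm high, origin under its centre. Bystander
- loupe: horn-rimmed loupe, 50 mm diameter, 30 mm high, origin under its centre. Bystander
- oil_can: small brass oil can, 60 mm diameter, 110 mm high with its spout, origin under its centre. Bystander
- screwdriver: screwdriver lying flat, 190 mm long along x, wooden handle, origin under its middle. Bystander
- bending_tool: steel typebar bending tool lying flat along x, about 215 mm long, wooden handle, two small prongs. Bystander
- screw_tin: shallow open round tin of screws, 72 mm diameter, 22 mm high. Bystander
- brush: cleaning brush lying flat, 170 mm long. Bystander
There are look-alikes about, which are no part of the job. Of the things shaped like the jig, the grey one is meant.

How it is judged:
On the way:
1. the key's head is through the slot, still lengthwise, and its collar is down to the segment (within 6 mm) (z of key_grip in the frame of slot between 0.025 and 0.036 m and distance between key_grip and slot below 0.038 m and angle between the y axis of key_grip and the y axis of slot, either way round below 0.6 rad).
At the end, for the whole second after the job is handed in: the key stands in the slot with its collar on the segment (within 3 mm of fully home, axis within 0.15 rad of square to the face), its head turned at least 1.15 rad (66 degrees) across the slot, at rest and let go; the segment is within 5 mm of its seat (z of key_grip in the frame of slot between 0.027 and 0.033 m and x of key_grip in the frame of slot between -0.007 and 0.007 m and y of key_grip in the frame of slot between -0.008 and 0.008 m and angle between the z axis of key_grip and the z axis of slot, either way round below 0.15 rad and angle between the y axis of key_grip and the y axis of slot, either way round above 1.15 rad and distance between segment_mid and slot below 0.005 m and linear speed of key below 0.02 m/s); the robot touches nothing.
It fails at once if the segment is knocked out of its seat (moved more than 8 mm) (distance of segment_mid from where it was at the start of the episode above 0.008 m).
It fails at once if another driver is moved more than 15 mm (distance of any of pin_driver_mid, square_driver_mid from where it was at the start of the episode above 0.015 m).
It fails at once if the spool, loupe, oil can, screwdriver, bending tool, screw tin or brush is pushed more than 20 mm (distance of any of spool, loupe, oil_can, screwdriver, bending_tool, screw_tin, brush from where it was at the start of the episode above 0.02 m).
It also fails if it takes over 48 s, if anything falls off the work surface, if the arm or the gripper's body presses on something with over 40 N, if the wrist force passes 120 N, or if a joint passes its speed limit or range.

## Robot

A 6-joint arm with a two-finger parallel gripper is mounted at the origin on the work surface. World frame = base frame: x ahead of the robot, y to its left, z up, the work surface at z = 0. Lengths are in m, angles in rad, forces in N, time in s.
With the tool pointing down it reaches from about 0.25 to 0.725 m from the base axis. Payload 4 kg.
Tool frame: the origin (TCP) lies on the centre line of the jaws, within the pads' length; the fingertips stand 19 mm ahead of it and the grasp point (between the pads) is the TCP; z points along the fingers, y is the direction in which the jaws open and shut (so a half turn about z gives the same grasp; the last joint's range is limited). The gripper opens to 85 mm and grips with 20 to 120 N. Pads are 22 mm wide; open, the fingers measure 114 mm over their backs; the gripper's body (76 mm by 85 mm) begins 54 mm behind the grasp point. The pads swing forward as they close: fully open they stand 13 mm farther back than shut.
Start: joints at [1.292, 0.241, 0.005, 1.335, 0, 1.571], TCP at [0.138, 0.481, 0.25] pointing down, gripper open.
Joint ranges: [-2.72, 2.72], [-1.05, 1.87], [-1.09, 1.28], [-1.99, 2.15], [-1.42, 1.44], [-3.14, 3.14]. Speed limits (rad/s): [2.79, 2.79, 3.14, 3.14, 3.14, 3.14].

## Interface

Orientations are given as a unit quaternion [x, y, z, w].
In Python, from workcell import bot gives the robot as it stands. The module is installed in compiled form; this text tells all that it offers.
- The arm moves only by the shell command python3 -m handwheel 'ROWS' [OPENING]. ROWS is JSON, a list of rows, each an object of numbers: "dx", "dy", "dz": the shift along the tool's x, y, z as a fraction of full scale; "ax", "ay", "az": the turn, a rotation vector about the tool's x, y, z as a fraction of full scale. In form: [{"dx": .., "dy": .., "dz": .., "ax": .., "ay": .., "az": ..}, ...]. A call has 1 to 12 rows; each row shifts and turns the commanded pose from where the row before left it, along the tool's axes as they then stand; what a row does not reach is not made up. Full scale, the value 1, is 2.5 cm for a shift and 0.15 rad for a turn. A row lasts 1/10 s, in which the tool goes at most 50 mm and 8.59 degrees, less where a joint would pass 70% of its speed; a pose out of reach is approached as far as the arm can. A call with a number of a shift or a turn outside -1 to 1 is refused whole. A call with a gripper value outside its range is refused whole. OPENING is the gripper's target within -1 to 1 (fully open at 1, half-way at 0, shut at -1), set as the call begins (- or left out, the last holds). The fingers move at their own pace and stop on an object; the grip force is fixed at half the most. Time passes only in rows, so rows that do not move let the fingers close. It gives the time, the measured TCP pose, the force and the opening at its end, in the units of the state.
- bot.get_obs(): the state, without advancing time (a new reading comes with each control period).
- bot.camera(name): name is "scene" or "top"; returns a dict with "img" (480x640x3 uint8, red, green, blue), "intrinsics" (3x3 intrinsics, pixels), "eye" and "rotation" of the camera in the world. Camera axes: x right, y down, z forward; pixel columns grow to the right and rows downward; lengths in m; the calibration is good to about 2 mm. A picture is of the moment at which its call begins. There is no depth.
- bot.job_done(): hands the job in, once; it reports no verdict.
Trained networks look in a picture, given as the dict that the camera call returned (one of the last four; its "shot" number tells which), for a name from the list of things; names that differ only in an ending like _2 or _b are one class to them, and where a whole thing is asked for, a point or a joint stands for the part that bears it (a point fixed in the world has none). Each returns a list of dicts, best first, with "confidence" (0 to 1); they miss things now and then, are a little off and sometimes report something else, mostly with a low value. They report only what shows in the picture. A call takes as long as a camera call. They do not tell look-alikes from the thing itself.
- bot.trace(thing, picture): "region" (480x640 bool, what is visible of it) and "rect" ([centre column, centre row, width, height] in pixels, round what is visible of it).
The state is a dict: "clock": time; "joint_pos": joint angles; "joint_vel": joint speeds; "tau": joint torques, N m; "eef_pos": TCP position; "tool_rot": TCP orientation; "ft_force": force on the tool from outside, world axes, zero at the start; "ft_torque": the same for the moment, N m; "grip_width": finger opening in m.
Only numpy, scipy, OpenCV 4.12 (cv2) and the standard library are available. Lean on these libraries where they do the work, as an engineer would, in place of code of your own. Each camera call takes 0.05 s, during which the arm holds its last target.

## Working session

There is one attempt and no reset: what is moved stays moved. The work goes in short steps, Python scripts to look and compute and a shell command to move; the robot and the scene stay as the last step left them, time stands still between calls to the robot, and variables do not carry over. Pictures are saved under pics/ and viewed, and the job is handed in when it is done.

```bash
mkdir -p pics; ls; cat > h.py <<'E'
import numpy as np,cv2
from workcell import bot
from scipy.spatial.transform import Rotation as R
def snap(n,fn):
    p=bot.camera(n); cv2.imwrite('pics/'+fn,cv2.cvtColor(p['img'],cv2.COLOR_RGB2BGR)); return p
def ray(p,u,v):
    K=np.array(p['intrinsics']);d=np.array(p['rotation'])@np.linalg.inv(K)@np.array([u,v,1.]);return np.array(p['eye']),d
def atz(p,u,v,z):
    e,d=ray(p,u,v);return e+d*(z-e[2])/d[2]
def proj(p,X):
    c=np.array(p['rotation']).T@(np.array(X)-np.array(p['eye']));q=np.array(p['intrinsics'])@c;return q[:2]/q[2]
def tri(p1,uv1,p2,uv2):
    a,d=ray(p1,*uv1);b,e=ray(p2,*uv2);d/=np.linalg.norm(d);e/=np.linalg.norm(e)
    s=np.linalg.lstsq(np.c_[d,-e],b-a,rcond=None)[0];P=a+d*s[0];Q=b+e*s[1];return (P+Q)/2,np.linalg.norm(P-Q)
E
python3 - <<'E'
from h import *
for n in('scene','top'):
    p=snap(n,n+'0.png')
    print(n,p['eye'],p['rotation'],p['intrinsics'])
    for t in('jig','key_grip','block','segment_mid','pin_driver_mid','square_driver_mid'):
        for r in bot.trace(t,p)[:3]: print(t,np.round(r['rect'],1),round(r['confidence'],2))
o=bot.get_obs();print(o)
E
```

```text
pics
scene [ 1.36118893 -0.05868845  1.29869873] [ 0.63613258  0.71403823 -0.2244328  -0.18738907] [[610.41339489   0.         317.16588286]
 [  0.         610.41339489 240.68849244]
 [  0.           0.           1.        ]]
jig [292.8 249.2  78.9  57.9] 0.88
jig [244.9 179.9  69.   48.1] 0.83
jig [133.7 178.3  88.   55.4] 0.6
key_grip [507.6 261.3  13.3  17. ] 0.59
block [474.6 267.2  96.7  36. ] 0.73
segment_mid [290.6 236.6  50.7  15.3] 0.93
pin_driver_mid [507.9 259.9  17.7  18.1] 0.54
pin_driver_mid [452.1 254.3  14.5  12.2] 0.46
square_driver_mid [479.2 257.2  12.1  18.5] 0.68
top [ 0.29558913 -0.18329002  1.41237825] [-0.68716404  0.71938734 -0.07095803  0.07247339] [[481.47842208   0.         317.93129902]
 [  0.         481.47842208 227.52860222]
 [  0.           0.           1.        ]]
jig [502.5 294.4  77.3  59.4] 0.77
jig [395.3 314.5  67.4  55.4] 0.71
jig [337.5 240.8  65.4  45.9] 0.64
key_grip [337.4 235.   38.8  24.2] 0.66
key_grip [157.4 245.4   9.9   3.2] 0.65
block [183.4 245.3  74.1  24.4] 0.84
block [322.3 299.3  22.8  66.8] 0.19
segment_mid [337.  238.2  42.3  22.3] 0.59
pin_driver_mid [204.2 241.3  11.6  12.5] 0.67
{'clock': 0.7, 'joint_pos': array([1.29202642e+00, 2.40584631e-01, 4.98977586e-03, 1.33520933e+00,
       6.27704254e-06, 1.57079933e+00]), 'joint_vel': array([ 0.00163708,  0.00246297,  0.00134772, -0.00021909,  0.00118034,
        0.00041665]), 'tau': array([-2.25713970e-04, -3.72081041e+01,  2.52640200e+01,  9.67123851e-04,
        1.46985144e-04, -1.09828711e-06]), 'eef_pos': array([0.13758243, 0.48068915, 0.25031024]), 'tool_rot': array([ 1.38935544e-01,  9.90301426e-01, -3.45711425e-06, -3.65426671e-06]), 'ft_force': array([-0.18704919, -0.50618504, -1.95045249]), 'ft_torque': array([-0.02103918, -0.01009005, -0.01832526]), 'grip_width': 0.0853087310210676}
```

```bash
sed -i "s/np.array(p\['rotation'\])/R.from_quat(p['rotation']).as_matrix()/g" h.py
python3 - <<'E'
import cv2
for n,b,o in(('scene',(60,130,640,320),'a'),('top',(110,190,600,360),'b')):
    i=cv2.imread(f'pics/{n}0.png');x,y,X,Y=b
    cv2.imwrite(f'pics/{o}.png',cv2.resize(i[y:Y,x:X],None,fx=800/(X-x),fy=800/(X-x),interpolation=cv2.INTER_CUBIC))
E
```

```text
(no output)
```

View pics/scene0.png

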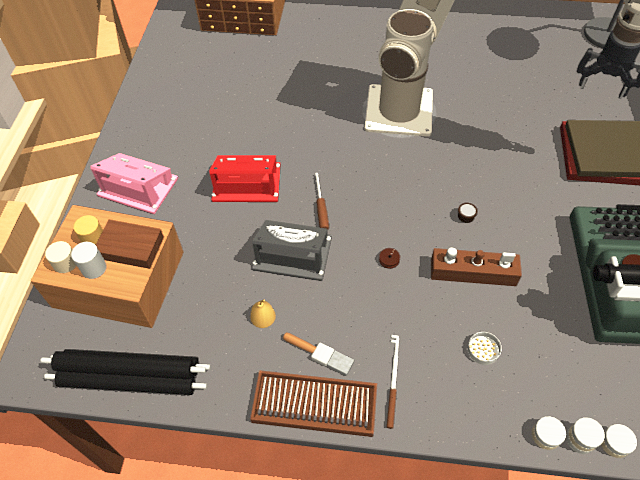

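View pics/top0.png

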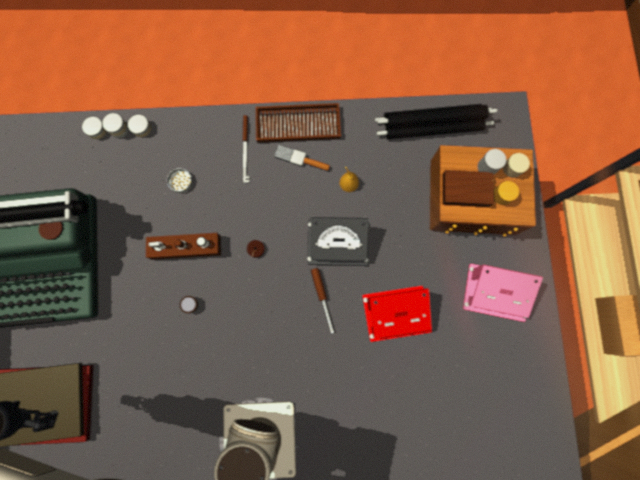

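```bash
python3 - <<'E'
import cv2
for n,b,o in(('scene',(230,210,350,290),'c'),('scene',(410,230,550,300),'d'),('top',(290,200,390,270),'e'),('top',(135,220,235,270),'f')):
    i=cv2.imread(f'pics/{n}0.png');x,y,X,Y=b
    cv2.imwrite(f'pics/{o}.png',cv2.resize(i[y:Y,x:X],None,fx=800/(X-x),fy=800/(X-x),interpolation=cv2.INTER_CUBIC))
E
```

```text
(no output)
```

View pics/c.png

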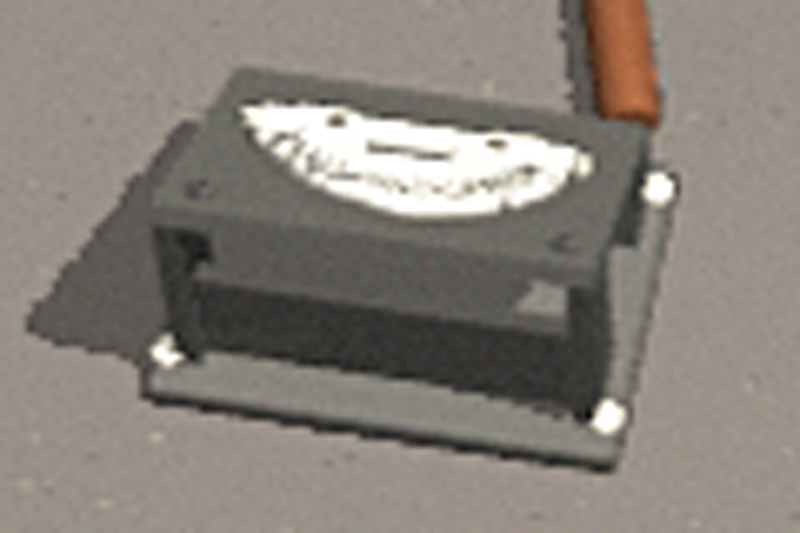

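View pics/d.png

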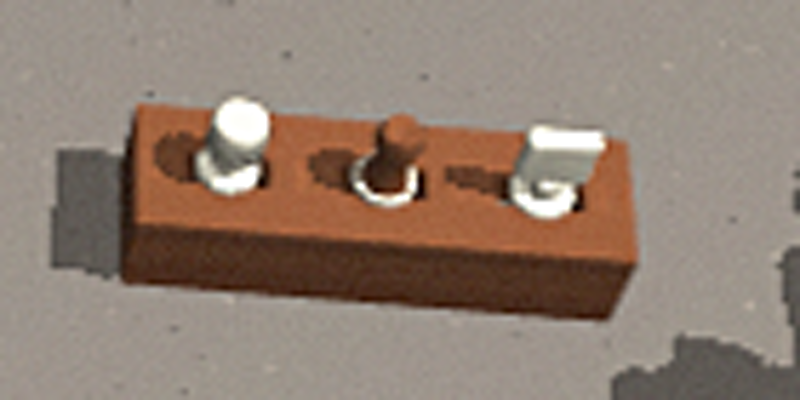

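View pics/e.png

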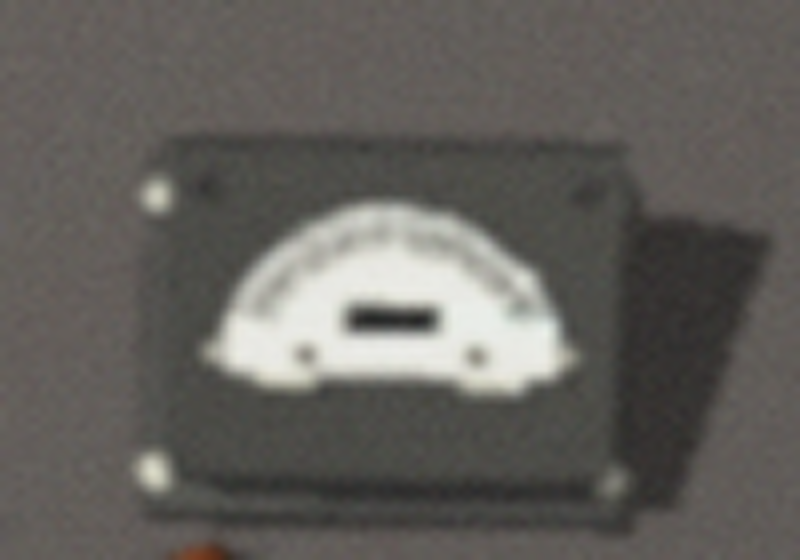

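View pics/f.png

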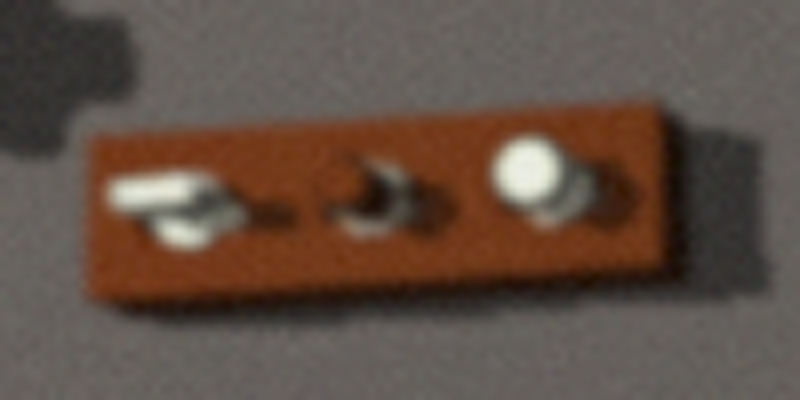

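```bash
cat > fit.py <<'E'
from h import *
from scipy.optimize import least_squares
import pickle
S=bot.camera('scene');T=bot.camera('top')
def c2p(pts,s,o): return (np.array(pts,float)+.5)/s-.5+np.array(o)
def fit(model,x0):
    # model(x)-> list of (cam, uv, X)
    f=lambda x:np.concatenate([proj(c,X)-uv for c,uv,X in model(x)])
    r=least_squares(f,x0,loss='soft_l1');print(np.round(r.x,4));print(np.round(f(r.x).reshape(-1,2),1).tolist());return r.x
sd=c2p([(137,103),(133,225),(637,262),(628,142),(122,283),(610,318)],800/140,(410,230))
tf=c2p([(90,138),(88,298),(668,268),(660,102)],8,(135,220))
def place(x,P): return np.array([x[0],x[1],0])+R.from_euler('z',x[2]).apply(P)
# block local, far (+x) edge; in scene left = ... world +y? solved by tri
P,e=tri(S,sd[0],T,tf[3]);print('corner',P,e)
P,e=tri(S,sd[2],T,tf[0]);print('corner',P,e)
def bm(x):
    L=lambda a,b,z:place(x,[a*.03,b*.103,z])
    # scene left = world -y? use: scene left<->top right
    s=[(-1,1,.05),(1,1,.05),(1,-1,.05),(-1,-1,.05),(1,1,0),(1,-1,0)]
    t=[(1,-1,.05),(-1,-1,.05),(-1,1,.05),(1,1,.05)]
    return [(S,u,L(*q)) for u,q in zip(sd,s)]+[(T,u,L(*q)) for u,q in zip(tf,t)]
B=fit(bm,[.45,-.5,0])
sl_s=c2p([(368,147),(450,155)],800/120,(230,210));sl_t=c2p([(345,318),(440,318)],8,(290,200))
print('slot',tri(S,sl_s.mean(0),T,sl_t.mean(0)))
for a,b in((sl_s[0],sl_t[1]),(sl_s[1],sl_t[0])):print('end',tri(S,a,T,b))
js=c2p([(145,400),(615,470)],800/120,(230,210))
jt=c2p([(145,520),(632,528)],8,(290,200))
for u in js:print('jig scene base',atz(S,*u,0))
for u in jt:print('jig top base',atz(T,*u,0.006))
print('wing top scene',[atz(S,*u,.095) for u in c2p([(530,128),(607,133),(525,148),(600,153)],800/140,(410,230))])
print('wing top top',[atz(T,*u,.095) for u in c2p([(107,178),(212,172),(112,212),(190,208)],8,(135,220))])
E
python3 fit.py
```

```text
corner [0.56215404 0.09242218 0.11567121] 0.0029470245153040437
corner [0.57245814 0.30985688 0.04807564] 0.0024529597279799352
[0.5599 0.0742 0.1895]
[[27.9, 0.3], [33.7, -0.0], [-140.6, -0.6], [-142.2, -0.8], [31.8, 0.5], [-137.3, 0.1], [114.7, -17.6], [119.3, -17.9], [-23.6, 2.5], [-26.4, 3.2]]
slot (array([ 0.53303411, -0.24414123,  0.08410477]), np.float64(0.0021698132931403094))
end (array([ 0.53233085, -0.26010801,  0.08319234]), np.float64(0.0007648365140618944))
end (array([ 0.53373317, -0.22820891,  0.08503126]), np.float64(0.003606100065313842))
jig scene base [ 0.59868297 -0.34002453  0.        ]
jig scene base [ 0.60938509 -0.16183611  0.        ]
jig top base [ 0.47583681 -0.15181167  0.006     ]
jig top base [ 0.4646852  -0.33004782  0.006     ]
wing top scene [array([0.54274976, 0.25571354, 0.095     ]), array([0.54180615, 0.28662674, 0.095     ]), array([0.55277226, 0.25324723, 0.095     ]), array([0.55190614, 0.28324563, 0.095     ])]
wing top top [array([0.54846108, 0.28784466, 0.095     ]), array([0.54888919, 0.25131352, 0.095     ]), array([0.53637074, 0.28579185, 0.095     ]), array([0.5365258 , 0.25870094, 0.095     ])]
```

```bash
sed -i 's/b\*\.103/-b*.103/; s/\[.45,-.5,0\]/[.55,.2,0]/; s/^P,e=.*//' fit.py
cat >> fit.py <<'E'
# jig fit: slot ends on face, base corners at ground
sl=np.array([-.017,.017])
def jm(x):
    o=lambda y:place(x,[x[3],y,.085])
    m=[(S,sl_s[0],o(-.017)),(S,sl_s[1],o(.017)),(T,sl_t[0],o(.017)),(T,sl_t[1],o(-.017))]
    m+=[(S,js[0],place(x,[.0675,-.089,0])),(S,js[1],place(x,[.0675,.089,0])),(T,jt[0],place(x,[-.0675,.089,.0])),(T,jt[1],place(x,[-.0675,-.089,.0]))]
    return m
J=fit(jm,[.53,-.244,0,0])
print('slot',place(J,[J[3],0,.085]))
ws=c2p([(530,128),(607,133),(525,148),(600,153)],800/140,(410,230))
wt=c2p([(107,178),(200,172),(110,212),(190,208)],8,(135,220))
def km(x):
    L=lambda a,b:place(x,[a*.005,b*.015,.095])
    return [(S,u,L(*q)) for u,q in zip(ws,[(-1,-1),(-1,1),(1,-1),(1,1)])]+[(T,u,L(*q)) for u,q in zip(wt,[(1,1),(1,-1),(-1,1),(-1,-1)])]
K=fit(km,[.545,.27,0])
print('mortise',place(B,[0,.065,.05]))
for c,n,b in((S,'scene',(230,210,350,290)),(T,'top',(290,200,390,270)),(S,'scene',(410,230,550,300)),(T,'top',(135,220,235,270))):
    x,y,X,Y=b;s=800/(X-x);im=cv2.resize(cv2.cvtColor(c['img'],cv2.COLOR_RGB2BGR)[y:Y,x:X],None,fx=s,fy=s,interpolation=cv2.INTER_CUBIC)
    def poly(pts,col):
        q=np.array([(proj(c,p)+.5-[x,y])*s-.5 for p in pts]).round().astype(int);cv2.polylines(im,[q],True,col,1)
    f=lambda a,b,z=0:place(J,np.array([J[3],0,.085])+R.from_euler('y',-30,degrees=True).apply([a,b,z]))
    poly([f(.0065*i,.017*j) for i,j in((1,1),(1,-1),(-1,-1),(-1,1))],(0,0,255))
    poly([place(J,[.0675*i,.089*j,0]) for i,j in((1,1),(1,-1),(-1,-1),(-1,1))],(0,255,0))
    poly([place(B,[.03*i,.103*j,.05]) for i,j in((1,1),(1,-1),(-1,-1),(-1,1))],(0,255,0))
    for z in(.065,.095):poly([place(K,[.005*i,.015*j,z]) for i,j in((1,1),(1,-1),(-1,-1),(-1,1))],(0,0,255))
    poly([place(K,[.013*np.cos(a),.013*np.sin(a),.05]) for a in np.arange(0,6.3,.3)],(255,0,0))
    cv2.imwrite(f'pics/ov_{n}_{x}.png',im)
E
python3 fit.py
python3 -c "
import cv2,numpy as np
f=['scene_230','scene_410','top_290','top_135']
I=[cv2.imread(f'pics/ov_{n}.png') for n in f]
a=np.vstack([I[0],I[1]]);b=np.vstack([I[2],I[3]])
cv2.imwrite('pics/m1.png',cv2.resize(a,None,fx=.64,fy=.64));cv2.imwrite('pics/m2.png',cv2.resize(b,None,fx=.62,fy=.62))"
```

```text
[0.545  0.2059 0.0172]
[[0.0, -0.2], [0.8, -0.6], [0.6, -0.2], [0.1, -0.5], [-0.2, -0.2], [-0.0, 0.5], [0.4, -0.4], [0.4, 0.2], [-0.1, -0.6], [0.5, -0.4]]
slot (array([ 0.53303411, -0.24414123,  0.08410477]), np.float64(0.0021698132931403094))
end (array([ 0.53233085, -0.26010801,  0.08319234]), np.float64(0.0007648365140618944))
end (array([ 0.53373317, -0.22820891,  0.08503126]), np.float64(0.003606100065313842))
jig scene base [ 0.59868297 -0.34002453  0.        ]
jig scene base [ 0.60938509 -0.16183611  0.        ]
jig top base [ 0.47583681 -0.15181167  0.006     ]
jig top base [ 0.4646852  -0.33004782  0.006     ]
wing top scene [array([0.54274976, 0.25571354, 0.095     ]), array([0.54180615, 0.28662674, 0.095     ]), array([0.55277226, 0.25324723, 0.095     ]), array([0.55190614, 0.28324563, 0.095     ])]
wing top top [array([0.54846108, 0.28784466, 0.095     ]), array([0.54888919, 0.25131352, 0.095     ]), array([0.53637074, 0.28579185, 0.095     ]), array([0.5365258 , 0.25870094, 0.095     ])]
[ 0.5376 -0.2453 -0.066  -0.0045]
[[-0.6, -0.6], [0.8, 0.2], [0.6, -0.3], [0.8, -0.0], [0.5, 0.2], [0.3, 0.5], [0.1, 0.2], [-0.3, 0.4]]
slot [ 0.53309605 -0.24501852  0.085     ]
[ 0.545   0.271  -0.0158]
[[0.1, -1.1], [-0.3, -0.6], [1.1, -1.0], [1.1, -0.5], [0.7, -0.6], [-0.2, -0.2], [0.2, -1.4], [1.0, -1.2]]
mortise [0.54390791 0.27088467 0.05      ]
```

View pics/m1.png

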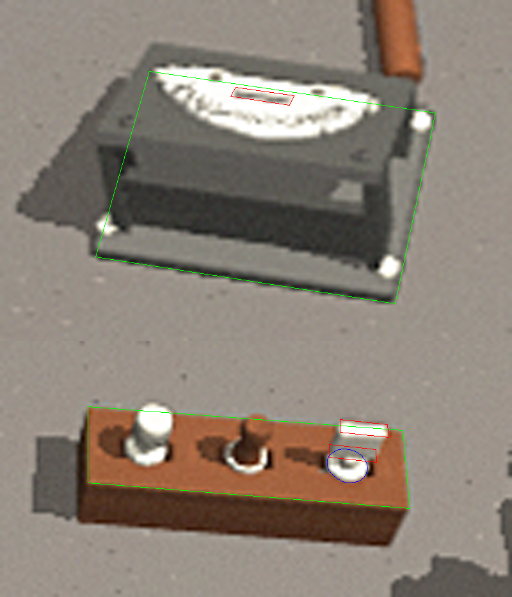

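View pics/m2.png

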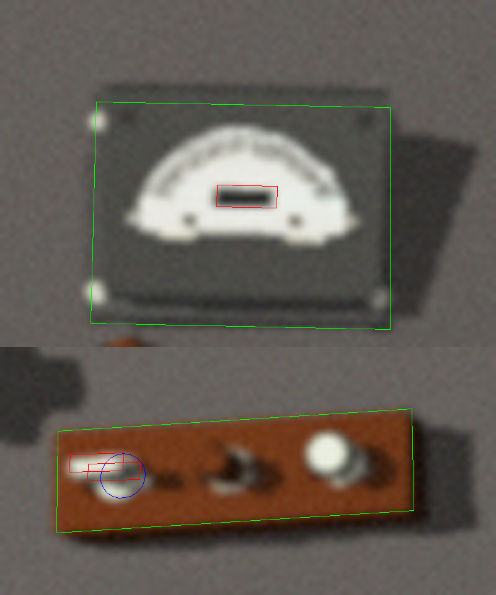

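```bash
python3 -m handwheel '[{"dx":-1,"dy":-0.2},{"dx":-1,"dy":-0.2},{"dx":-1,"dy":-0.2},{"dx":-1,"dy":-0.2},{"dx":-1,"dy":-0.2},{"dx":-1,"dy":-0.2},{"dx":-1,"dy":-0.2},{"dx":-1,"dy":-0.2},{"dx":-1,"dy":-0.2},{"dx":-1,"dy":-0.2},{"dx":-1,"dy":-0.2},{"dx":-1,"dy":-0.2}]' 1
python3 -m handwheel '[{"az":1},{"az":1},{"az":1},{"az":1},{"az":1},{"az":1},{"az":1},{"az":1},{"az":0.7},{}]'
cat >> h.py <<'E'
def st(*targets):
    o=bot.get_obs();r=R.from_quat(o['tool_rot']);print('t',round(o['clock'],2),'pos',np.round(o['eef_pos'],4),'x',np.round(r.as_matrix()[:,0],3),'y',np.round(r.as_matrix()[:,1],3),'z',np.round(r.as_matrix()[:,2],3),'q',np.round(o['joint_pos'],3),'F',np.round(o['ft_force'],1),'w',round(o['grip_width'],4))
    for P in targets: print('  to',P,'in rows:',np.round(r.inv().apply(np.array(P)-o['eef_pos'])/.025,2))
    return o,r
E
python3 -c "
from h import *
st([.545,.271,.2],[.545,.271,.084])"
```

```text
t 0.9 pos [0.1376 0.4807 0.2503] x [-0.961  0.275 -0.   ] y [ 0.275  0.961 -0.   ] z [ 0. -0. -1.] q [ 1.292  0.241  0.005  1.335 -0.     1.571] F [ 1.  -0.2  0. ] w 0.0855
  to [0.545, 0.271, 0.2] in rows: [-17.98  -3.58   2.01]
  to [0.545, 0.271, 0.084] in rows: [-17.97  -3.58   6.65]invalid input
invalid input
```

```bash
python3 -m handwheel '[{"dx":-1,"dy":-0.2,"dz":0,"ax":0,"ay":0,"az":0}]' 1
```

```text
clock: 1.0
eef_pos: [0.159, 0.4699, 0.2503]
tool_rot: [0.137, 0.991, 0.0, -0.0]
ft_force: [0.6, -0.1, -0.3]
grip_width: 0.0855
```

```bash
python3 -m handwheel '[{"dx":-1,"dy":-0.2,"dz":0,"ax":0,"ay":0,"az":0},{"dx":-1,"dy":-0.2,"dz":0,"ax":0,"ay":0,"az":0},{"dx":-1,"dy":-0.2,"dz":0,"ax":0,"ay":0,"az":0},{"dx":-1,"dy":-0.2,"dz":0,"ax":0,"ay":0,"az":0},{"dx":-1,"dy":-0.2,"dz":0,"ax":0,"ay":0,"az":0},{"dx":-1,"dy":-0.2,"dz":0,"ax":0,"ay":0,"az":0},{"dx":-1,"dy":-0.2,"dz":0,"ax":0,"ay":0,"az":0},{"dx":-1,"dy":-0.2,"dz":0,"ax":0,"ay":0,"az":0},{"dx":-1,"dy":-0.2,"dz":0,"ax":0,"ay":0,"az":0},{"dx":-1,"dy":-0.2,"dz":0,"ax":0,"ay":0,"az":0}]' 1
python3 -m handwheel '[{"dx":0,"dy":0,"dz":0,"ax":0,"ay":0,"az":1},{"dx":0,"dy":0,"dz":0,"ax":0,"ay":0,"az":1},{"dx":0,"dy":0,"dz":0,"ax":0,"ay":0,"az":1},{"dx":0,"dy":0,"dz":0,"ax":0,"ay":0,"az":1},{"dx":0,"dy":0,"dz":0,"ax":0,"ay":0,"az":1},{"dx":0,"dy":0,"dz":0,"ax":0,"ay":0,"az":1},{"dx":0,"dy":0,"dz":0,"ax":0,"ay":0,"az":1},{"dx":0,"dy":0,"dz":0,"ax":0,"ay":0,"az":1},{"dx":0,"dy":0,"dz":0,"ax":0,"ay":0,"az":0.6},{"dx":0,"dy":0,"dz":0,"ax":0,"ay":0,"az":0}]'
python3 -c "
from h import *
st([.545,.271,.2],[.545,.271,.084])"
```

```text
clock: 2.0
eef_pos: [0.3877, 0.3516, 0.2503]
tool_rot: [0.139, 0.99, 0.0, 0.0]
ft_force: [-1.2, 0.8, -0.1]
grip_width: 0.0854
clock: 3.0
eef_pos: [0.3868, 0.3521, 0.2503]
tool_rot: [0.706, 0.708, -0.0, 0.0]
ft_force: [-1.0, 0.8, -0.6]
grip_width: 0.0853
t 3.0 pos [0.3868 0.3521 0.2503] x [-0.002  1.    -0.   ] y [ 1.     0.002 -0.   ] z [-0. -0. -1.] q [ 0.738  0.287  0.066  1.351 -0.     2.307] F [-1.   0.8 -0.6] w 0.0853
  to [0.545, 0.271, 0.2] in rows: [-3.26  6.32  2.01]
  to [0.545, 0.271, 0.084] in rows: [-3.26  6.32  6.65]
```

```bash
python3 -m handwheel '[{"dx":-0.466,"dy":0.903,"dz":0.287,"ax":0,"ay":0,"az":0},{"dx":-0.466,"dy":0.903,"dz":0.287,"ax":0,"ay":0,"az":0},{"dx":-0.466,"dy":0.903,"dz":0.287,"ax":0,"ay":0,"az":0},{"dx":-0.466,"dy":0.903,"dz":0.287,"ax":0,"ay":0,"az":0},{"dx":-0.466,"dy":0.903,"dz":0.287,"ax":0,"ay":0,"az":0},{"dx":-0.466,"dy":0.903,"dz":0.287,"ax":0,"ay":0,"az":0},{"dx":-0.466,"dy":0.903,"dz":0.287,"ax":0,"ay":0,"az":0},{"dx":0,"dy":0,"dz":0.8,"ax":0,"ay":0,"az":0},{"dx":0,"dy":0,"dz":0.8,"ax":0,"ay":0,"az":0},{"dx":0,"dy":0,"dz":0,"ax":0,"ay":0,"az":0}]'
python3 -c "
from h import *
st([.545,.271,.084])
a=snap('scene','g1.png')['img'];b=snap('top','g1t.png')['img']
v=lambda i:cv2.resize(i[...,::-1],None,fx=6,fy=6,interpolation=2)
cv2.imwrite('pics/g1c.png',np.hstack([v(a[210:300,460:530]),v(b[200:290,135:195])]))"
```

```text
clock: 4.0
eef_pos: [0.5433, 0.2697, 0.1567]
tool_rot: [0.706, 0.708, -0.003, -0.001]
ft_force: [-0.7, 0.1, -0.7]
grip_width: 0.0856
t 4.0 pos [0.5433 0.2697 0.1567] x [-0.003  1.    -0.003] y [ 1.     0.003 -0.006] z [-0.006 -0.003 -1.   ] q [ 0.461  0.507  0.15   1.22  -0.     2.028] F [-0.7  0.1 -0.7] w 0.0856
  to [0.545, 0.271, 0.084] in rows: [0.06 0.09 2.91]
```

View pics/g1c.png

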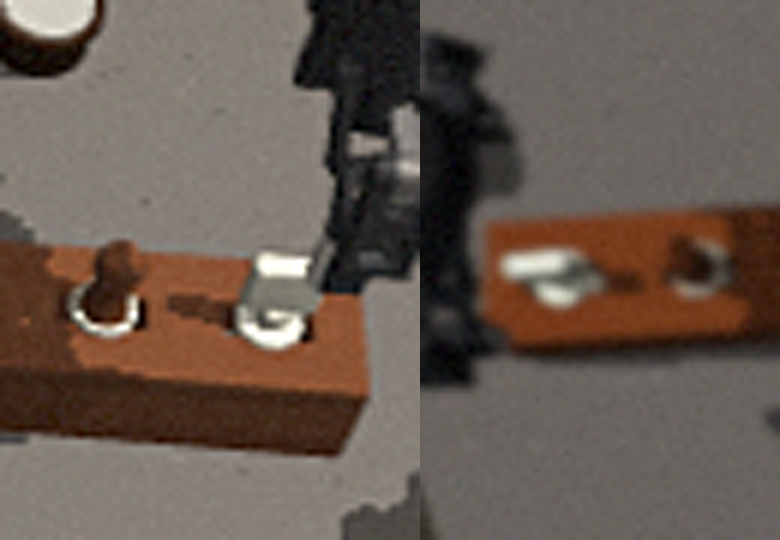

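```bash
python3 -c "
from h import *
o,r=st()
for n in ('scene','top'):
    p=bot.camera(n)
    f=lambda a:r.apply(a)+o['eef_pos']
    im=cv2.resize(p['img'][...,::-1],None,fx=6,fy=6,interpolation=2)
    for j in (1,-1):
        for i in (1,-1):
            q=[((proj(p,f([i*.011,j*.0427,z]))+.5)*6).astype(int) for z in(-.04,.006)]
            cv2.line(im,tuple(map(int,q[0])),tuple(map(int,q[1])),(0,0,255),2)
    c=(proj(p,f([0,0,0]))*6).astype(int);print(c/6)
    im=im[max(c[1]-300,0):c[1]+250,max(c[0]-200,0):c[0]+200];cv2.imwrite('pics/g2%s.png'%n,im)
a,b=cv2.imread('pics/g2scene.png'),cv2.imread('pics/g2top.png');h=min(len(a),len(b))
cv2.imwrite('pics/g2.png',np.hstack([a[:h],b[:h]]))
"
```

```text
t 4.1 pos [0.5448 0.2708 0.16  ] x [-0.003  1.    -0.   ] y [ 1.     0.003 -0.001] z [-0.001 -0.    -1.   ] q [0.461 0.504 0.154 1.222 0.    2.029] F [-0.3  0.4  0.4] w 0.0853
[516.  237.5]
[145.66666667 238.5       ]
```

View pics/g2.png

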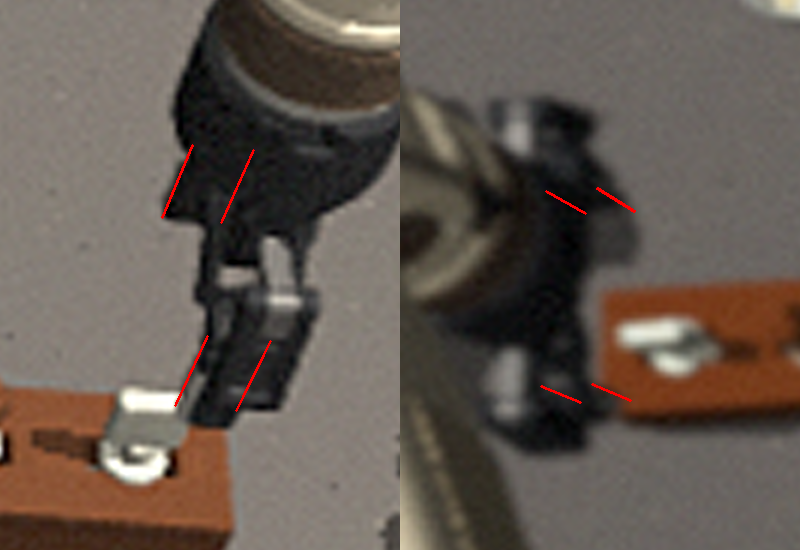

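```bash
python3 -m handwheel '[{"dx":0,"dy":0,"dz":0.6,"ax":0,"ay":0,"az":0},{"dx":0,"dy":0,"dz":0.6,"ax":0,"ay":0,"az":0},{"dx":0,"dy":0,"dz":0.6,"ax":0,"ay":0,"az":0},{"dx":0,"dy":0,"dz":0.6,"ax":0,"ay":0,"az":0},{"dx":0,"dy":0,"dz":0.3,"ax":0,"ay":0,"az":0},{"dx":0,"dy":0,"dz":0.3,"ax":0,"ay":0,"az":0},{"dx":0,"dy":0,"dz":0,"ax":0,"ay":0,"az":0}]'
python3 -c "
from h import *
st([.545,.271,.084])
a=snap('scene','g3.png')['img'];b=snap('top','g3t.png')['img']
v=lambda i:cv2.resize(i[...,::-1],None,fx=6,fy=6,interpolation=2)
cv2.imwrite('pics/g3c.png',np.hstack([v(a[210:300,460:530]),v(b[200:290,135:195])]))"
```

```text
clock: 4.9
eef_pos: [0.5448, 0.2709, 0.0849]
tool_rot: [0.706, 0.708, -0.0, -0.0]
ft_force: [0.6, 0.1, 0.3]
grip_width: 0.0854
t 4.9 pos [0.5448 0.2709 0.0849] x [-0.002  1.    -0.   ] y [ 1.     0.002 -0.   ] z [-0. -0. -1.] q [ 0.461  0.566  0.049  1.055 -0.     2.03 ] F [0.6 0.1 0.3] w 0.0854
  to [0.545, 0.271, 0.084] in rows: [0.   0.01 0.03]
```

View pics/g3c.png

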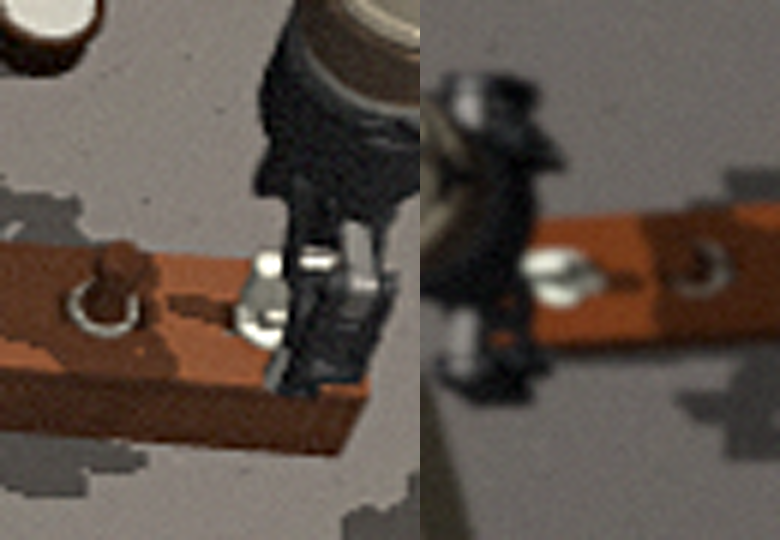

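```bash
python3 -m handwheel '[{"dx":0,"dy":0,"dz":0,"ax":0,"ay":0,"az":0},{"dx":0,"dy":0,"dz":0,"ax":0,"ay":0,"az":0},{"dx":0,"dy":0,"dz":0,"ax":0,"ay":0,"az":0},{"dx":0,"dy":0,"dz":0,"ax":0,"ay":0,"az":0},{"dx":0,"dy":0,"dz":0,"ax":0,"ay":0,"az":0},{"dx":0,"dy":0,"dz":0,"ax":0,"ay":0,"az":0},{"dx":0,"dy":0,"dz":0,"ax":0,"ay":0,"az":0},{"dx":0,"dy":0,"dz":0,"ax":0,"ay":0,"az":0},{"dx":0,"dy":0,"dz":0,"ax":0,"ay":0,"az":0},{"dx":0,"dy":0,"dz":0,"ax":0,"ay":0,"az":0}]' -1
python3 -c "
from h import *
st()"
```

```text
clock: 6.0
eef_pos: [0.5452, 0.2709, 0.0853]
tool_rot: [0.706, 0.708, 0.0, 0.0]
ft_force: [-0.6, 0.6, 1.8]
grip_width: 0.009
t 6.0 pos [0.5452 0.2709 0.0853] x [-0.002  1.     0.   ] y [1.    0.002 0.   ] z [ 0.  0. -1.] q [ 0.461  0.565  0.049  1.055 -0.     2.03 ] F [-0.6  0.6  1.8] w 0.009
```

```bash
python3 -m handwheel '[{"dx":0,"dy":0,"dz":-0.4,"ax":0,"ay":0,"az":0},{"dx":0,"dy":0,"dz":-0.4,"ax":0,"ay":0,"az":0},{"dx":0,"dy":0,"dz":-0.6,"ax":0,"ay":0,"az":0},{"dx":0,"dy":0,"dz":-0.6,"ax":0,"ay":0,"az":0},{"dx":0,"dy":0,"dz":-0.8,"ax":0,"ay":0,"az":0},{"dx":0,"dy":0,"dz":-0.8,"ax":0,"ay":0,"az":0},{"dx":0,"dy":0,"dz":-0.8,"ax":0,"ay":0,"az":0},{"dx":0,"dy":0,"dz":-0.8,"ax":0,"ay":0,"az":0},{"dx":0,"dy":0,"dz":-0.6,"ax":0,"ay":0,"az":0},{"dx":0,"dy":0,"dz":-0.4,"ax":0,"ay":0,"az":0},{"dx":0,"dy":0,"dz":0,"ax":0,"ay":0,"az":0}]'
python3 -c "
from h import *
o,r=st()
a=snap('scene','g4.png')['img'];b=snap('top','g4t.png')['img']
v=lambda i:cv2.resize(i[...,::-1],None,fx=6,fy=6,interpolation=2)
cv2.imwrite('pics/g4c.png',np.hstack([v(a[190:280,470:540]),v(b[200:290,120:180])]))"
```

```text
clock: 7.1
eef_pos: [0.5458, 0.2713, 0.2423]
tool_rot: [0.706, 0.708, 0.002, 0.001]
ft_force: [0.7, 0.4, -1.0]
grip_width: 0.009
t 7.1 pos [0.5458 0.2713 0.2423] x [-0.002  1.     0.002] y [1.    0.002 0.003] z [ 0.003  0.002 -1.   ] q [ 0.461  0.463  0.304  1.408 -0.     2.03 ] F [ 0.7  0.4 -1. ] w 0.009
```

View pics/g4c.png

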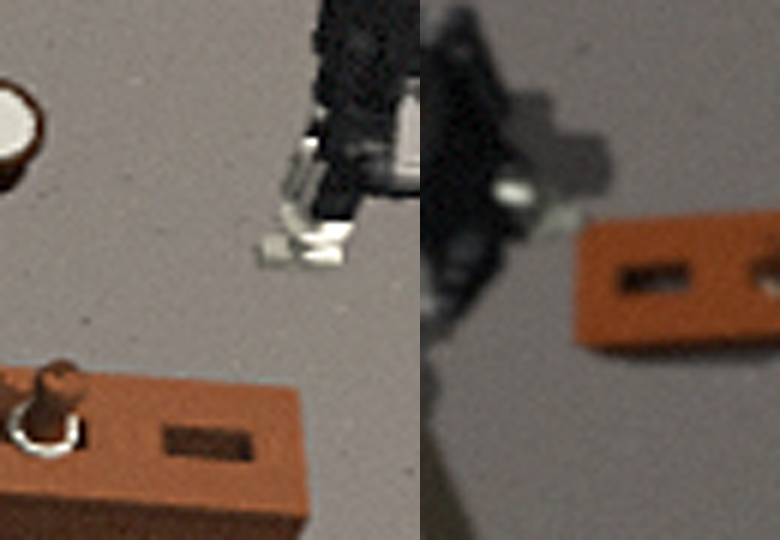

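```bash
cat >> h.py <<'E'
def keyov(fn,dx=0,dz=.005,half=(45,45),s=7):
    o=bot.get_obs();r=R.from_quat(o['tool_rot']);out=[]
    # tool frame: key z=-tool z, key y = tool x
    def box(w,t,z0,z1):
        return [[(a*w/2+dx,b*t/2,-z+dz) for a,b in((1,1),(1,-1),(-1,-1),(-1,1))] for z in(z0,z1)]
    polys=box(.03,.01,-.015,.015)+box(.028,.009,-.055,-.047)+box(.023,.006,-.058,-.058)[:1]+[[(.013*np.cos(a)+dx,.013*np.sin(a),.03+dz) for a in np.arange(0,6.28,.3)]]
    for n in('scene','top'):
        p=bot.camera(n);c=proj(p,o['eef_pos']+r.apply([0,0,.03])).astype(int)
        x0,y0=max(c[0]-half[0],0),max(c[1]-half[1],0);im=p['img'][y0:y0+2*half[1],x0:x0+2*half[0],::-1]
        im=cv2.resize(im,None,fx=s,fy=s,interpolation=2);raw=im.copy()
        for q in polys:
            q=np.array([(proj(p,o['eef_pos']+r.apply(v))+.5-[x0,y0])*s-.5 for v in q]).round().astype(int);cv2.polylines(im,[q],True,(0,0,255),1)
        out.append(np.vstack([raw,im]) if half[0]>30 and False else np.hstack([raw,im]))
    w=min(i.shape[1] for i in out);out=np.vstack([i[:,:w] for i in out])
    k=min(800/out.shape[1],600/out.shape[0],1);cv2.imwrite('pics/'+fn,cv2.resize(out,None,fx=k,fy=k,interpolation=cv2.INTER_AREA))
E
python3 -c "
from h import *
keyov('k1.png',half=(25,20),s=8)"
```

```text
(no output)
```

View pics/k1.png

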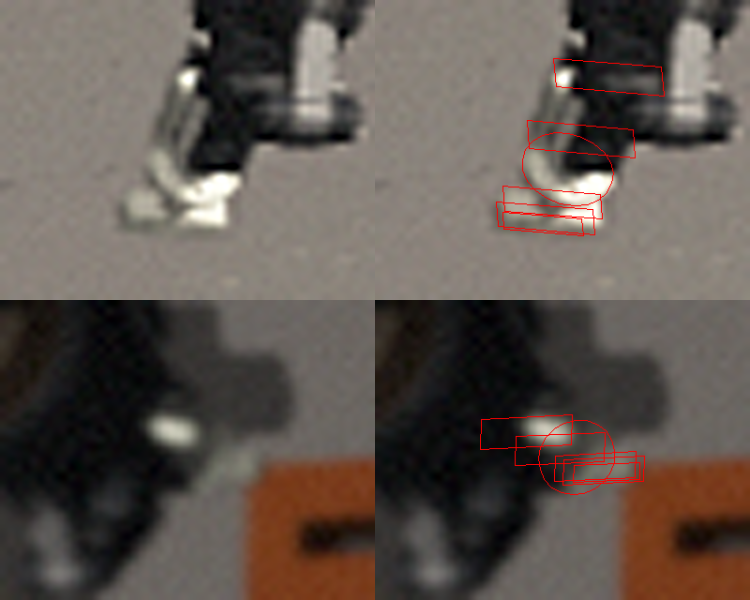

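```bash
cat >> h.py <<'E'
def frame(slot=(.533,-.245,.085),yaw=-.066):
    jr=R.from_euler('z',yaw)*R.from_euler('y',-30,degrees=True);M=jr.as_matrix();u,s,n=M.T
    return np.array(slot),u,s,n,R.from_matrix(np.c_[s,u,-n])
def plan(h,du=0,ds=0,turn=0,**k):
    S,u,s,n,T=frame(**k);T=T*R.from_rotvec([0,0,turn]);o,r=st();P=S+n*h+u*du+s*ds
    d=P-o['eef_pos'];print('cur slot frame (TCP) u,s,n mm',np.round(1e3*np.array([u,s,n])@(o['eef_pos']-S),1))
    print('rot first rows',np.round((r.inv()*T).as_rotvec()/.15,2),'then shift rows',np.round(T.inv().apply(d)/.025,2))
E
python3 -c "
from h import *
plan(.095)"
```

```text
t 7.3 pos [0.5445 0.2706 0.2389] x [-0.002  1.    -0.001] y [ 1.     0.002 -0.002] z [-0.002 -0.001 -1.   ] q [0.461 0.466 0.3   1.407 0.    2.03 ] F [-0.4  0.3 -1.8] w 0.0088
cur slot frame (TCP) u,s,n mm [ 57.4 515.3 144.6]
rot first rows [-3.5  -0.11  0.44] then shift rows [-20.61  -2.3    1.98]
```

```bash
python3 -m handwheel '[{"dx":0,"dy":0,"dz":0,"ax":-0.7,"ay":-0.02,"az":0.088},{"dx":0,"dy":0,"dz":0,"ax":-0.7,"ay":-0.02,"az":0.088},{"dx":0,"dy":0,"dz":0,"ax":-0.7,"ay":-0.02,"az":0.088},{"dx":0,"dy":0,"dz":0,"ax":-0.7,"ay":-0.02,"az":0.088},{"dx":0,"dy":0,"dz":0,"ax":-0.7,"ay":-0.02,"az":0.088},{"dx":-0.5,"dy":0,"dz":0,"ax":0,"ay":0,"az":0},{"dx":-0.9,"dy":0,"dz":0,"ax":0,"ay":0,"az":0},{"dx":-0.9,"dy":0,"dz":0,"ax":0,"ay":0,"az":0},{"dx":-0.9,"dy":0,"dz":0,"ax":0,"ay":0,"az":0},{"dx":-0.9,"dy":0,"dz":0,"ax":0,"ay":0,"az":0},{"dx":-0.9,"dy":0,"dz":0,"ax":0,"ay":0,"az":0},{"dx":-0.9,"dy":0,"dz":0,"ax":0,"ay":0,"az":0}]'
python3 -c "
from h import *
plan(.095)"
```

```text
clock: 8.5
eef_pos: [0.5353, 0.122, 0.2394]
tool_rot: [0.705, 0.66, 0.177, 0.188]
ft_force: [-0.2, -0.8, -1.8]
grip_width: 0.0093
t 8.5 pos [0.5353 0.122  0.2394] x [0.065 0.998 0.002] y [ 0.865 -0.058  0.499] z [ 0.498 -0.031 -0.866] q [ 0.321  0.018 -0.419  0.642 -0.187  1.91 ] F [-0.2 -0.8 -1.8] w 0.0093
cur slot frame (TCP) u,s,n mm [ 58.2 366.4 144.7]
rot first rows [-0.01 -0.02 -0.  ] then shift rows [-14.66  -2.33   1.99]
```

```bash
python3 -m handwheel '[{"dx":-1,"dy":-0.15,"dz":0,"ax":0,"ay":0,"az":0},{"dx":-1,"dy":-0.2,"dz":0,"ax":0,"ay":0,"az":0},{"dx":-1,"dy":-0.2,"dz":0,"ax":0,"ay":0,"az":0},{"dx":-1,"dy":-0.2,"dz":0,"ax":0,"ay":0,"az":0},{"dx":-1,"dy":-0.2,"dz":0,"ax":0,"ay":0,"az":0},{"dx":-1,"dy":-0.2,"dz":0,"ax":0,"ay":0,"az":0},{"dx":-1,"dy":-0.2,"dz":0,"ax":0,"ay":0,"az":0},{"dx":-1,"dy":-0.2,"dz":0,"ax":0,"ay":0,"az":0},{"dx":-1,"dy":-0.2,"dz":0,"ax":0,"ay":0,"az":0},{"dx":-1,"dy":-0.2,"dz":0,"ax":0,"ay":0,"az":0},{"dx":-1,"dy":-0.2,"dz":0,"ax":0,"ay":0,"az":0},{"dx":-1,"dy":-0.2,"dz":0,"ax":0,"ay":0,"az":0}]'
python3 -m handwheel '[{"dx":-0.8,"dy":0,"dz":0.2,"ax":0,"ay":0,"az":0},{"dx":-0.8,"dy":0,"dz":0.5,"ax":0,"ay":0,"az":0},{"dx":-0.4,"dy":0,"dz":0.5,"ax":0,"ay":0,"az":0},{"dx":-0.2,"dy":0,"dz":0.4,"ax":0,"ay":0,"az":0},{"dx":0,"dy":0,"dz":0,"ax":0,"ay":0,"az":0},{"dx":0,"dy":0,"dz":0,"ax":0,"ay":0,"az":0}]'
python3 -c "
from h import *
plan(.095);keyov('k2.png',half=(25,20),s=8)"
```

```text
clock: 9.7
eef_pos: [0.4646, -0.174, 0.2094]
tool_rot: [0.705, 0.66, 0.178, 0.188]
ft_force: [-0.9, -0.4, -1.2]
grip_width: 0.0089
clock: 10.3
eef_pos: [0.4814, -0.2281, 0.1743]
tool_rot: [0.705, 0.66, 0.178, 0.188]
ft_force: [-0.6, 0.6, -1.6]
grip_width: 0.0087
t 10.3 pos [ 0.4814 -0.2281  0.1743] x [0.065 0.998 0.004] y [ 0.864 -0.058  0.5  ] z [ 0.499 -0.029 -0.866] q [-0.575  0.073 -0.549  0.484  0.25   1.121] F [-0.6  0.6 -1.6] w 0.0087
cur slot frame (TCP) u,s,n mm [ -0.9  13.5 103.6]
rot first rows [ 0.   -0.03 -0.01] then shift rows [-0.54  0.04  0.34]
```

View pics/k2.png

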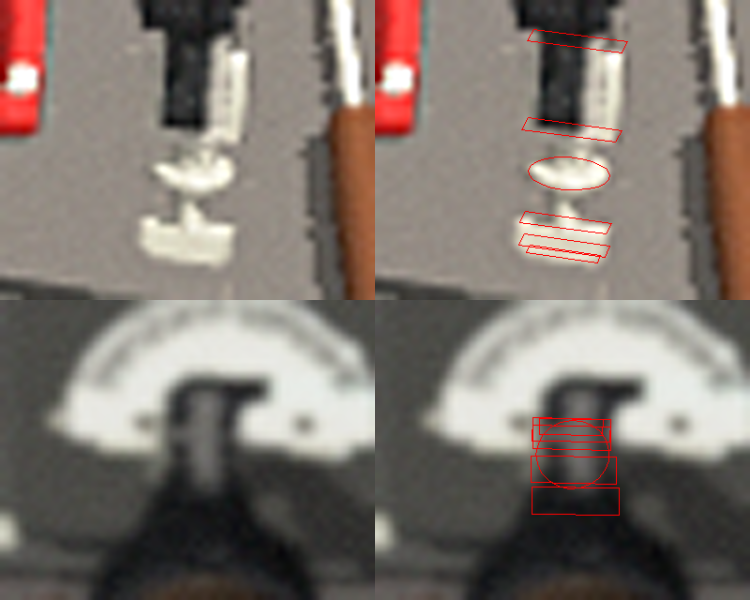

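```bash
python3 -m handwheel '[{"dx":-0.26,"dy":0.02,"dz":0,"ax":0,"ay":0,"az":0},{"dx":-0.26,"dy":0.02,"dz":0,"ax":0,"ay":0,"az":0},{"dx":0,"dy":0,"dz":0.5,"ax":0,"ay":-0.03,"az":0},{"dx":0,"dy":0,"dz":0.5,"ax":0,"ay":0,"az":0},{"dx":0,"dy":0,"dz":0.4,"ax":0,"ay":0,"az":0},{"dx":0,"dy":0,"dz":0,"ax":0,"ay":0,"az":0},{"dx":0,"dy":0,"dz":0,"ax":0,"ay":0,"az":0}]'
python3 -c "
from h import *
plan(.066);keyov('k3.png',half=(25,20),s=8)"
```

```text
clock: 11.1
eef_pos: [0.4992, -0.2426, 0.1448]
tool_rot: [0.705, 0.66, 0.177, 0.19]
ft_force: [0.3, -0.2, -0.6]
grip_width: 0.009
t 11.1 pos [ 0.4992 -0.2426  0.1448] x [ 0.067  0.998 -0.001] y [ 0.864 -0.057  0.501] z [ 0.5   -0.034 -0.866] q [-0.578  0.155 -0.546  0.401  0.247  1.119] F [ 0.3 -0.2 -0.6] w 0.009
cur slot frame (TCP) u,s,n mm [ 0.6  0.2 68.7]
rot first rows [ 0.01  0.01 -0.  ] then shift rows [-0.01 -0.02  0.11]
```

View pics/k3.png

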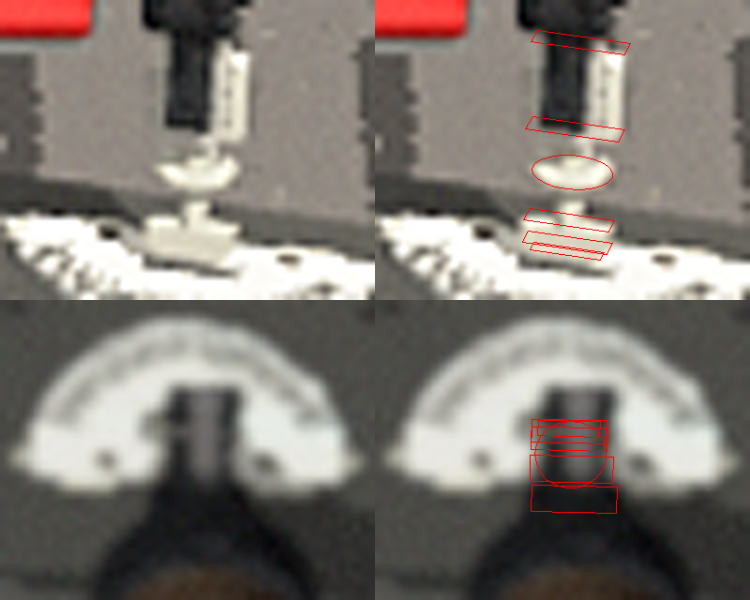

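```bash
python3 -m handwheel '[{"dx":0.01,"dy":-0.02,"dz":0.2,"ax":0,"ay":0,"az":0},{"dx":0,"dy":0,"dz":0.2,"ax":0,"ay":0,"az":0},{"dx":0,"dy":0,"dz":0,"ax":0,"ay":0,"az":0}]'
python3 -m handwheel '[{"dx":0,"dy":0,"dz":0.12,"ax":0,"ay":0,"az":0},{"dx":0,"dy":0,"dz":0,"ax":0,"ay":0,"az":0}]'
python3 -c "
from h import *
plan(.035);keyov('k4.png',half=(25,20),s=8)"
```

```text
clock: 11.5
eef_pos: [0.5037, -0.2424, 0.1353]
tool_rot: [0.705, 0.66, 0.177, 0.19]
ft_force: [0.6, -0.1, -1.2]
grip_width: 0.009
clock: 11.7
eef_pos: [0.5053, -0.2426, 0.133]
tool_rot: [0.705, 0.66, 0.177, 0.19]
ft_force: [0.3, -0.6, -1.4]
grip_width: 0.0088
t 11.7 pos [ 0.5053 -0.2426  0.133 ] x [ 0.067  0.998 -0.001] y [ 0.864 -0.057  0.501] z [ 0.5   -0.034 -0.866] q [-0.57   0.182 -0.551  0.367  0.243  1.126] F [ 0.3 -0.6 -1.4] w 0.0088
cur slot frame (TCP) u,s,n mm [-0.1  0.6 55.4]
rot first rows [ 0.01  0.01 -0.  ] then shift rows [-0.02  0.    0.82]
```

View pics/k4.png

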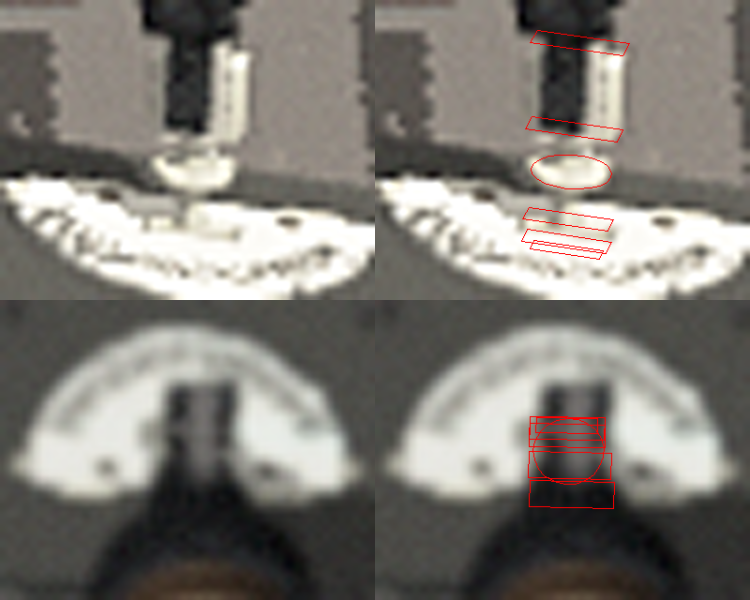

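```bash
python3 -m handwheel '[{"dx":-0.02,"dy":0,"dz":0.1,"ax":0,"ay":0,"az":0},{"dx":0,"dy":0,"dz":0.1,"ax":0,"ay":0,"az":0},{"dx":0,"dy":0,"dz":0.1,"ax":0,"ay":0,"az":0},{"dx":0,"dy":0,"dz":0,"ax":0,"ay":0,"az":0}]'
python3 -m handwheel '[{"dx":0,"dy":0,"dz":0.1,"ax":0,"ay":0,"az":0},{"dx":0,"dy":0,"dz":0.1,"ax":0,"ay":0,"az":0},{"dx":0,"dy":0,"dz":0.1,"ax":0,"ay":0,"az":0},{"dx":0,"dy":0,"dz":0,"ax":0,"ay":0,"az":0}]'
python3 -c "
from h import *
plan(.035);keyov('k5.png',half=(25,20),s=8)"
```

```text
clock: 12.2
eef_pos: [0.509, -0.2434, 0.1264]
tool_rot: [0.705, 0.66, 0.177, 0.19]
ft_force: [-0.0, -0.4, -1.3]
grip_width: 0.0094
clock: 12.6
eef_pos: [0.5128, -0.2436, 0.1199]
tool_rot: [0.705, 0.66, 0.177, 0.19]
ft_force: [-1.0, -0.1, -0.8]
grip_width: 0.009
t 12.6 pos [ 0.5128 -0.2436  0.1199] x [ 0.067  0.998 -0.001] y [ 0.864 -0.058  0.501] z [ 0.5   -0.034 -0.866] q [-0.563  0.215 -0.553  0.332  0.24   1.133] F [-1.  -0.1 -0.8] w 0.009
cur slot frame (TCP) u,s,n mm [-0.1  0.  40.4]
rot first rows [ 0.01  0.01 -0.  ] then shift rows [-0.    0.    0.22]
```

View pics/k5.png

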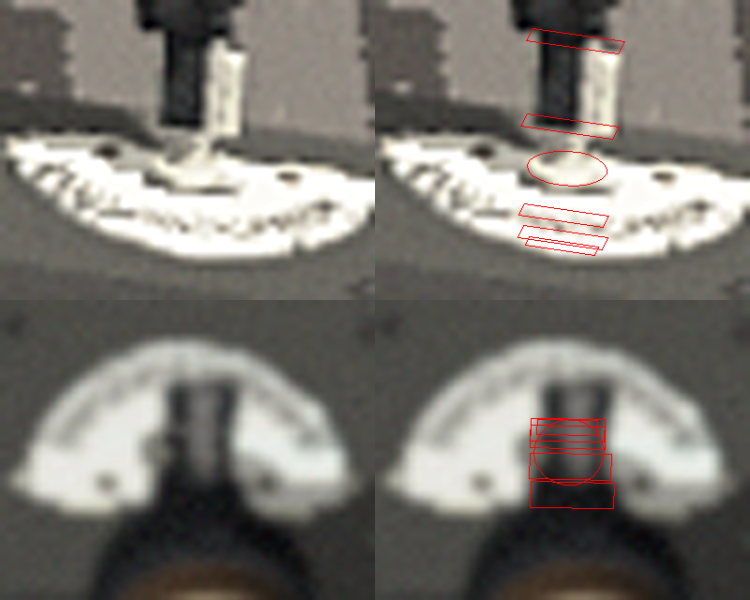

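```bash
python3 -m handwheel '[{"dx":0,"dy":0,"dz":0.06,"ax":0,"ay":0,"az":0},{"dx":0,"dy":0,"dz":0.06,"ax":0,"ay":0,"az":0},{"dx":0,"dy":0,"dz":0,"ax":0,"ay":0,"az":0}]'
python3 -m handwheel '[{"dx":0,"dy":0,"dz":0.04,"ax":0,"ay":0,"az":0},{"dx":0,"dy":0,"dz":0,"ax":0,"ay":0,"az":0}]'
python3 -c "
from h import *
plan(.035)"
```

```text
clock: 13.0
eef_pos: [0.5143, -0.2438, 0.1176]
tool_rot: [0.705, 0.66, 0.177, 0.19]
ft_force: [0.2, -0.8, -1.9]
grip_width: 0.0091
clock: 13.2
eef_pos: [0.5148, -0.2439, 0.1168]
tool_rot: [0.705, 0.66, 0.177, 0.19]
ft_force: [-0.7, 0.3, -1.7]
grip_width: 0.0089
t 13.2 pos [ 0.5148 -0.2439  0.1168] x [ 0.067  0.998 -0.001] y [ 0.863 -0.057  0.501] z [ 0.5   -0.035 -0.865] q [-0.561  0.223 -0.554  0.322  0.239  1.134] F [-0.7  0.3 -1.7] w 0.0089
cur slot frame (TCP) u,s,n mm [ 0.2 -0.1 36.7]
rot first rows [ 0.01  0.01 -0.  ] then shift rows [ 0.   -0.01  0.07]
```

```bash
for i in 1; do python3 -m handwheel '[{"dx":0,"dy":0,"dz":0.04,"ax":0,"ay":0,"az":0},{"dx":0,"dy":0,"dz":0,"ax":0,"ay":0,"az":0}]'; done
python3 -m handwheel '[{"dx":0,"dy":0,"dz":0.03,"ax":0,"ay":0,"az":0},{"dx":0,"dy":0,"dz":0,"ax":0,"ay":0,"az":0}]'
python3 -c "
from h import *
plan(.035);keyov('k6.png',half=(25,20),s=8)"
```

```text
clock: 13.4
eef_pos: [0.5152, -0.244, 0.1164]
tool_rot: [0.705, 0.66, 0.177, 0.19]
ft_force: [-2.9, -0.5, 2.0]
grip_width: 0.0087
clock: 13.6
eef_pos: [0.5153, -0.244, 0.1164]
tool_rot: [0.705, 0.659, 0.177, 0.19]
ft_force: [-9.5, 2.0, 9.7]
grip_width: 0.009
t 13.6 pos [ 0.5153 -0.244   0.1164] x [ 0.068  0.998 -0.001] y [ 0.863 -0.058  0.502] z [ 0.501 -0.035 -0.865] q [-0.56   0.224 -0.554  0.32   0.239  1.135] F [-9.5  2.   9.7] w 0.009
cur slot frame (TCP) u,s,n mm [ 0.3 -0.2 36.1]
rot first rows [ 0.01  0.01 -0.  ] then shift rows [ 0.01 -0.01  0.04]
```

View pics/k6.png

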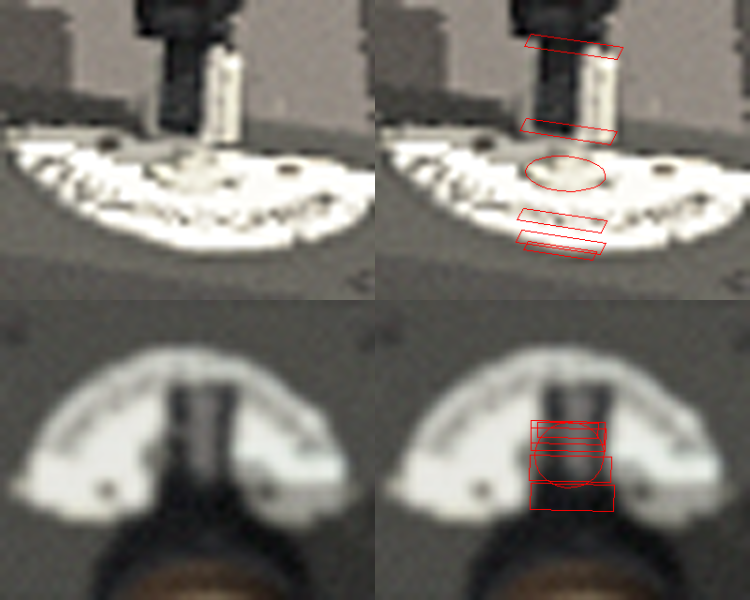

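```bash
python3 -m handwheel '[{"dx":0,"dy":0,"dz":-0.04,"ax":0,"ay":0,"az":0},{"dx":0,"dy":0,"dz":0,"ax":0,"ay":0,"az":-0.5},{"dx":0,"dy":0,"dz":0,"ax":0,"ay":0,"az":-0.5},{"dx":0,"dy":0,"dz":0,"ax":0,"ay":0,"az":-0.5},{"dx":0,"dy":0,"dz":0,"ax":0,"ay":0,"az":-0.5},{"dx":0,"dy":0,"dz":0,"ax":0,"ay":0,"az":0}]'
python3 -c "
from h import *
plan(.035,turn=-np.pi/2)"
```

```text
clock: 14.3
eef_pos: [0.5156, -0.2441, 0.1166]
tool_rot: [0.599, 0.758, 0.147, 0.215]
ft_force: [-1.6, 0.2, 2.4]
grip_width: 0.0092
t 14.3 pos [ 0.5156 -0.2441  0.1166] x [-0.191  0.97  -0.15 ] y [0.844 0.24  0.479] z [ 0.501 -0.035 -0.865] q [-0.56   0.224 -0.553  0.321  0.239  0.835] F [-1.6  0.2  2.4] w 0.0092
cur slot frame (TCP) u,s,n mm [ 0.7 -0.2 36.1]
rot first rows [-0.    0.02 -8.47] then shift rows [0.03 0.01 0.04]
```

Turning freely with low force; continuing.

```bash
python3 -m handwheel '[{"dx":0,"dy":0,"dz":0,"ax":0,"ay":0,"az":-0.7},{"dx":0,"dy":0,"dz":0,"ax":0,"ay":0,"az":-0.7},{"dx":0,"dy":0,"dz":0,"ax":0,"ay":0,"az":-0.7},{"dx":0,"dy":0,"dz":0,"ax":0,"ay":0,"az":-0.7},{"dx":0,"dy":0,"dz":0,"ax":0,"ay":0,"az":-0.7},{"dx":0,"dy":0,"dz":0,"ax":0,"ay":0,"az":0}]'
python3 -m handwheel '[{"dx":0,"dy":0,"dz":0,"ax":0,"ay":0,"az":-0.7},{"dx":0,"dy":0,"dz":0,"ax":0,"ay":0,"az":-0.7},{"dx":0,"dy":0,"dz":0,"ax":0,"ay":0,"az":-0.7},{"dx":0,"dy":0,"dz":0,"ax":0,"ay":0,"az":-0.7},{"dx":0,"dy":0,"dz":0,"ax":0,"ay":0,"az":-0.7},{"dx":0,"dy":0,"dz":0,"ax":0,"ay":0,"az":-0.7},{"dx":0,"dy":0,"dz":0,"ax":0,"ay":0,"az":-0.7},{"dx":0,"dy":0,"dz":0,"ax":0,"ay":0,"az":-0.1},{"dx":0,"dy":0,"dz":0,"ax":0,"ay":0,"az":0}]'
python3 -c "
from h import *
plan(.035,turn=-np.pi/2);keyov('k7.png',half=(25,20),s=8)"
```

```text
clock: 14.9
eef_pos: [0.5155, -0.2439, 0.1166]
tool_rot: [0.382, 0.887, 0.086, 0.245]
ft_force: [-1.2, 1.2, 2.3]
grip_width: 0.0089
clock: 15.8
eef_pos: [0.5154, -0.2438, 0.1165]
tool_rot: [0.032, 0.965, -0.009, 0.26]
ft_force: [-1.7, 1.5, 2.7]
grip_width: 0.0089
t 15.8 pos [ 0.5154 -0.2438  0.1165] x [-0.863  0.057 -0.502] y [ 0.066  0.998 -0.001] z [ 0.501 -0.034 -0.865] q [-0.56   0.224 -0.554  0.321  0.239 -0.437] F [-1.7  1.5  2.7] w 0.0089
cur slot frame (TCP) u,s,n mm [ 0.4  0.1 36.1]
rot first rows [-0.01  0.01  0.  ] then shift rows [ 0.02 -0.    0.04]
```

View pics/k7.png

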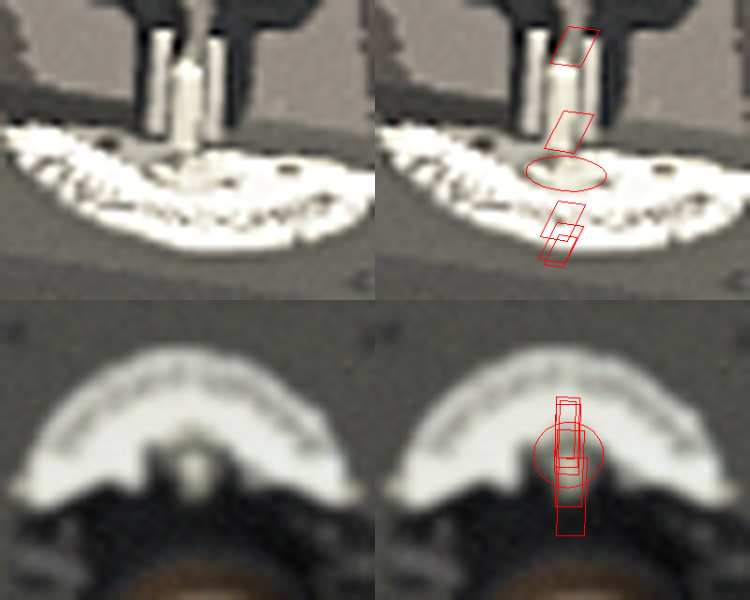

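```bash
python3 -m handwheel '[{"dx":0,"dy":0,"dz":0,"ax":0,"ay":0,"az":0},{"dx":0,"dy":0,"dz":0,"ax":0,"ay":0,"az":0},{"dx":0,"dy":0,"dz":0,"ax":0,"ay":0,"az":0},{"dx":0,"dy":0,"dz":0,"ax":0,"ay":0,"az":0},{"dx":0,"dy":0,"dz":0,"ax":0,"ay":0,"az":0},{"dx":0,"dy":0,"dz":0,"ax":0,"ay":0,"az":0},{"dx":0,"dy":0,"dz":0,"ax":0,"ay":0,"az":0},{"dx":0,"dy":0,"dz":0,"ax":0,"ay":0,"az":0}]' 1
python3 -m handwheel '[{"dx":0,"dy":0,"dz":-0.4,"ax":0,"ay":0,"az":0},{"dx":0,"dy":0,"dz":-0.8,"ax":0,"ay":0,"az":0},{"dx":0,"dy":0,"dz":-0.8,"ax":0,"ay":0,"az":0},{"dx":0,"dy":0,"dz":-0.8,"ax":0,"ay":0,"az":0},{"dx":0,"dy":0,"dz":-0.8,"ax":0,"ay":0,"az":0},{"dx":0,"dy":0,"dz":-0.8,"ax":0,"ay":0,"az":0},{"dx":0,"dy":0,"dz":-0.8,"ax":0,"ay":0,"az":0},{"dx":0,"dy":0,"dz":0,"ax":0,"ay":0,"az":0},{"dx":0,"dy":0,"dz":0,"ax":0,"ay":0,"az":0}]'
python3 - <<'E'
from h import *
st()
S,u,s,n,T=frame();rows=[]
for nm in('scene','top'):
    p=snap(nm,'end_'+nm+'.png');c=proj(p,S+n*.03).astype(int);x0,y0=c[0]-30,c[1]-25
    im=cv2.resize(p['img'][y0:y0+50,x0:x0+60,::-1],None,fx=6.5,fy=6.5,interpolation=2);raw=im.copy()
    f=lambda a,b,z:((proj(p,S+u*a+s*b+n*z)+.5-[x0,y0])*6.5-.5)
    for z in(.015,.045):
        cv2.polylines(im,[np.array([f(.015*i,.005*j,z) for i,j in((1,1),(1,-1),(-1,-1),(-1,1))]).round().astype(int)],True,(0,0,255),1)
    cv2.polylines(im,[np.array([f(.013*np.cos(a),.013*np.sin(a),0) for a in np.arange(0,6.3,.3)]).round().astype(int)],True,(255,0,0),1)
    rows.append(np.hstack([raw,im]))
i=np.vstack(rows);k=min(800/i.shape[1],600/i.shape[0]);cv2.imwrite('pics/end.png',cv2.resize(i,None,fx=k,fy=k))
E
```

```text
clock: 16.7
eef_pos: [0.5152, -0.2439, 0.1163]
tool_rot: [0.03, 0.965, -0.01, 0.259]
ft_force: [0.6, -0.0, -0.1]
grip_width: 0.0856
clock: 17.6
eef_pos: [0.4503, -0.2396, 0.2294]
tool_rot: [0.03, 0.965, -0.01, 0.26]
ft_force: [-0.3, -0.8, -0.3]
grip_width: 0.0852
t 17.6 pos [ 0.4503 -0.2396  0.2294] x [-0.863  0.053 -0.503] y [ 0.064  0.998 -0.004] z [ 0.501 -0.036 -0.865] q [-0.641 -0.03  -0.492  0.653  0.274 -0.514] F [-0.3 -0.8 -0.3] w 0.0852
```

View pics/end.png

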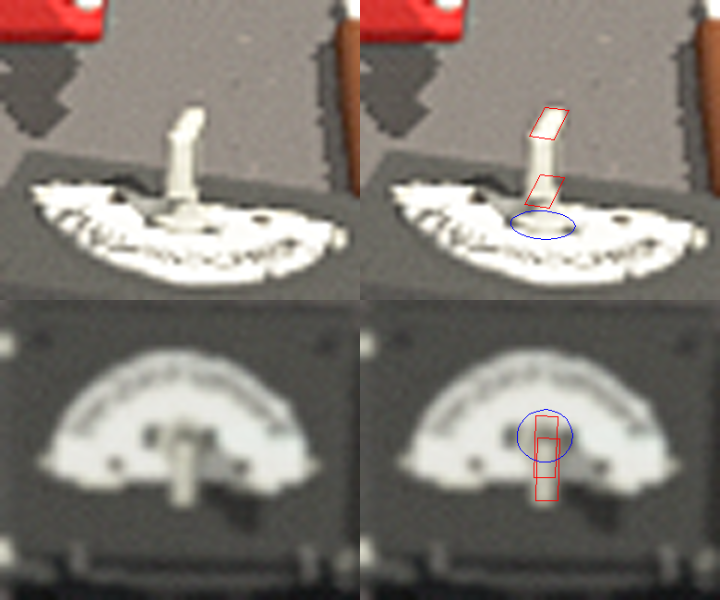

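View pics/end_scene.png

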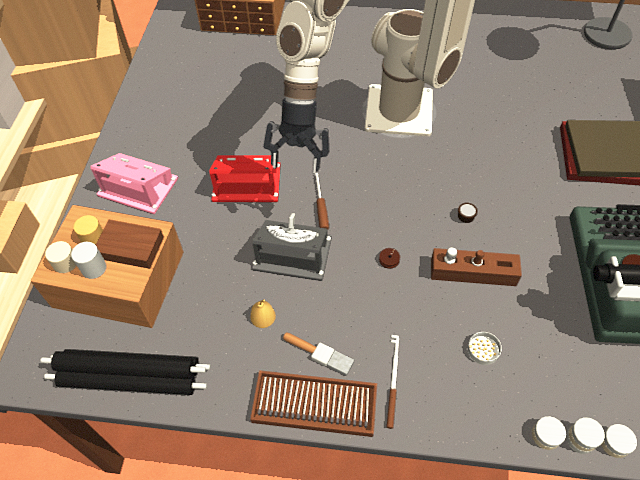

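The picture shows the wing standing across the slot, with the outline of a fully home key on it to within about a pixel. The segment is in its seat and the other tools haven't moved.

```bash
python3 -c "
from h import *
print(bot.job_done());st()"
```

```text
the job is handed in; nothing more can be done
None
the job is handed in; nothing more can be done
```

I locked the segment down with the T-head key and handed the job in at about 17.7 s of the 48 s; the hand-in reports no verdict.

**What I did:** I lifted the key out of the block and tilted it square to the 30° face. I passed the head lengthwise through the slot until the collar met the segment, at about 13 N. I then eased off, gave it a quarter turn, opened the gripper and backed about 130 mm clear.

**Last checks:**
- **Key position:** in both cameras the key's wing and collar match the outline of a fully home, turned key to about 1 px (2–3 mm). The wing lies across the slot.
- **Forces:** they stayed at about 3 N in the readings taken during the turn, and near zero once the gripper was open and clear.
- **Surroundings:** the segment looks to be in its seat, and the two other drivers and the bystanders look unmoved. I judged these by eye and did not measure them.

**What disagreed or failed:**
- My first two move calls were refused as "invalid input" because each row needs all six numbers. The arm did not move.
- The collar met the segment about 1 mm earlier than I had calculated. That is within the camera calibration error.
- The two cameras put the slot about 1–2 mm apart along its length, and the head still went in without side force.

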